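# Put the calibration-gas station on its full cylinder

### The job

One cylinder of the two-cylinder gas station has run empty (its gauge needle lies on the zero stop at the lower left) and the selector lever at the front stands in its middle, off position. Turn the empty cylinder's valve lever fully off (across its pipe) and the other cylinder's valve lever fully on (along its pipe); only when both are set, swing the selector fully over to the side of the cylinder that has pressure, never towards the empty one, into which the gas would escape. Leave the other things on the bench where they are.

Things in the scene. Friction and masses are not known exactly. Their poses are not given: they have to be found in the camera images.
- station: Fixed bench-top gas station: aluminium plate (353 mm deep, 290 wide, top z 0.018), a cylinder bank on each side, the selector valve at the front middle; tubes up to z 0.06, valve housings to 0.086. Origin on the bench, mid-width, 105 mm behind the front edge; x away from the robot to the cylinders, y left. Valve pivots at x 0.05, y +-0.115, selector pivot at x -0.05, y 0.
- selector (a joint): Angle of the selector lever (rad): 0 = off, pointing to the station's -x (towards the robot); +1.571 = fully to the left bank, pointing to the station's +y; -1.571 = fully to the right bank, pointing to -y. Spring detents at 0 and at both ends, dead points at +-0.785; about 5 N at the grip point.
- selector_hub (a point): Point on the vertical pivot axis of the selector lever, at mid height of its sleeve (z 0.098); lever tip 78 mm from it.
- selector_grip (a point): On the selector: the black sleeve of the lever (17 mm wide, 14 mm high, from 28 mm to 78 mm out from the pivot); this point is the middle of the sleeve's height, 50 mm out from the pivot, and moves with the lever.
- bank_1: One of two alike banks, left or right on the station (varies): lying aluminium cylinder (60 x 147 mm), in front of it a round gauge and a ball valve with black lever. This one's gauge needle lies on the zero stop: it is the empty one, and its valve was left on. Origin on the valve's pivot axis at z 0.018; x along the pipe to the cylinder, y left.
- gauge_1 (a joint): Needle angle of bank_1's gauge (rad): 0 = on the zero stop at the lower left, no pressure; grows clockwise to 4.71 at full scale.
- gauge_1_dial (a point): Centre of the face of bank_1's gauge (dial 58 mm wide, tilted 45 degrees towards the robot, highest edge at z 0.12).
- valve_1 (a joint): Lever angle of bank_1's valve (rad): 0 = off, lever across the pipe, pointing to the bank's +y; 1.571 = on, lever along the pipe, pointing to the bank's -x (towards the robot). Opens counter-clockwise seen from above. Spring detents at both ends, dead point at 0.785; about 4 N at the grip point.
- valve_1_hub (a point): Point on the vertical pivot axis of bank_1's valve lever, at mid height of the lever's sleeve (z 0.098); lever tip 75 mm from it.
- valve_1_grip (a point): On bank_1's valve: the black sleeve of the lever (17 mm wide, 14 mm high, from 28 mm to 75 mm out from the pivot); this point is the middle of the sleeve's height, 50 mm out from the pivot, and moves with the lever.
- bank_2: One of two alike banks, left or right on the station (varies): lying aluminium cylinder (60 x 147 mm), in front of it a round gauge and a ball valve with black lever. This one's gauge shows pressure: it is the full one, and its valve is off. Origin on the valve's pivot axis at z 0.018; x along the pipe to the cylinder, y left.
- gauge_2 (a joint): Needle angle of bank_2's gauge (rad): 0 = on the zero stop at the lower left, no pressure; grows clockwise to 4.71 at full scale.
- gauge_2_dial (a point): Centre of the face of bank_2's gauge (dial 58 mm wide, tilted 45 degrees towards the robot, highest edge at z 0.12).
- valve_2 (a joint): Lever angle of bank_2's valve (rad): 0 = off, lever across the pipe, pointing to the bank's +y; 1.571 = on, lever along the pipe, pointing to the bank's -x (towards the robot). Opens counter-clockwise seen from above. Spring detents at both ends, dead point at 0.785; about 4 N at the grip point.
- valve_2_hub (a point): Point on the vertical pivot axis of bank_2's valve lever, at mid height of the lever's sleeve (z 0.098); lever tip 75 mm from it.
- valve_2_grip (a point): On bank_2's valve: the black sleeve of the lever (17 mm wide, 14 mm high, from 28 mm to 75 mm out from the pivot); this point is the middle of the sleeve's height, 50 mm out from the pivot, and moves with the lever.
- amber_bottle: Bystander: brown bottle with black cap, 51 mm thick, 100 mm tall, right of the station. Origin at the centre of its underside.
- tape_roll: Bystander: roll of tape, 68 mm across, 19 mm high, to the right of the station's front. Origin at the centre of its underside.
- slide_box: Bystander: flat cream box, 95 x 173 x 33 mm, left of the station. Origin at the centre of its underside.

How it is judged:
On the way, in this order (a step that is already met when the one before it is completed fails the run):
1. the empty cylinder's valve is fully off and the full cylinder's valve fully on, the selector still in the middle (value of joint valve_1 below 0.15 rad and value of joint valve_2 above 1.42 rad and value of joint selector between -0.5 and 0.5 rad), for 0.2 s.
2. the selector is fully over to the side of the full cylinder (((y of bank_2 in the frame of station above 0 m and value of joint selector above 1.42 rad) or (y of bank_2 in the frame of station below 0 m and value of joint selector below -1.42 rad))), for 0.2 s.
At the end, for the whole second after the job is handed in: The empty cylinder's valve lever is off (within about 8 degrees of its stop), the full cylinder's is on (likewise), and the selector lies within about 8 degrees of its stop on the full cylinder's side (value of joint valve_1 below 0.15 rad and value of joint valve_2 above 1.42 rad and ((y of bank_2 in the frame of station above 0 m and value of joint selector above 1.42 rad) or (y of bank_2 in the frame of station below 0 m and value of joint selector below -1.42 rad))); the robot touches nothing.
It fails at once if the selector leaves its middle position (more than 40 degrees) before both valves are set ((value of joint selector above 0.7 rad or value of joint selector below -0.7 rad) and not (value of joint valve_1 below 0.15 rad and value of joint valve_2 above 1.42 rad)).
It fails at once if the selector is swung more than 40 degrees towards the empty cylinder ((y of bank_2 in the frame of station above 0 m and value of joint selector below -0.7 rad) or (y of bank_2 in the frame of station below 0 m and value of joint selector above 0.7 rad)).
It fails at once if a bystander is moved more than 30 mm or tipped (distance of any of amber_bottle, tape_roll, slide_box from where it was at the start of the episode above 0.03 m or angle between amber_bottle's own z axis and vertical above 0.5 rad).
It also fails if it takes over 53 s, if anything falls off the work surface, if the arm or the gripper's body presses on something with over 40 N, if the wrist force passes 120 N, or if a joint passes its speed limit or range.

### The arm

A 6-joint arm with a two-finger parallel gripper is mounted at the origin on a cart in front of the work surface, level with it; the furniture and walls round the work are solid. World frame = base frame: x ahead of the robot, y to its left, z up, the work surface at z = 0. Lengths are in m, angles in rad, forces in N, time in s.
With the tool pointing down it reaches from about 0.225 to 0.875 m from the base axis. Payload 3.4 kg.
Tool frame: the origin (TCP) lies at the very end of the fingers, on their centre line; the grasp point (between the pads) lies 19 mm behind it; z points along the fingers, y is the direction in which the jaws open and shut (so a half turn about z gives the same grasp; the last joint's range is limited). The gripper opens to 85 mm and grips with 20 to 120 N. Pads are 22 mm wide; open, the fingers measure 114 mm over their backs; the gripper's body (76 mm by 85 mm) begins 54 mm behind the grasp point. The pads swing forward as they close: fully open they stand 13 mm farther back than shut.
Start: joints at [1.172, 0.276, 1.505, -0, 1.361, -0.121], TCP at [0.158, 0.553, 0.231] pointing down, gripper open.
Joint ranges: [-2.89, 2.89], [-0.75, 2.08], [0.22, 2.7], [-1.18, 4.32], [0.11, 2.71], [-2.7, 2.7]. Speed limits (rad/s): [2.57, 2.57, 3.14, 3.14, 3.14, 3.14].

### API

Orientations are given as a unit quaternion [w, x, y, z].
In Python, from rig import get_state, get_image, calibration, sign_off gives the robot as it stands. The module is installed in compiled form; this text tells all that it offers.
- The arm moves only by the tool drive_tool, never from a script. Its argument "targets" is one flat list of numbers, 7 for each row, row after row: the turn, a rotation vector about the tool's x, y, z in degrees, then the shift along the tool's x, y, z in mm, then the opening, from 0 (shut) to 1 (fully open). In form: [wx, wy, wz, tx, ty, tz, fingers, wx, wy, wz, tx, ty, tz, fingers, ...]. A call has 1 to 12 rows; each row shifts and turns the commanded pose from where the row before left it, along the tool's axes as they then stand; what a row does not reach is not made up. A row lasts 1/8 s, in which the tool goes at most 62.5 mm and 10.7 degrees, less where a joint would pass 70% of its speed; a pose out of reach is approached as far as the arm can. A call is refused whole if a number of a shift passes 62.5 or a number of a turn 10.7, either way. A call with a gripper value outside its range is refused whole. The fingers move at their own pace and stop on an object; "grip_force" is the grip in N (left out, the last holds). Time passes only in rows, so rows that do not move let the fingers close. It gives the time, the measured TCP pose, the force and the opening at its end, in the units of the state.
- get_state(): the state, without advancing time (a new reading comes with each control period).
- get_image(name): name is "side" or "top"; returns the picture (384x512x3 uint8, red, green, blue); there is no depth.
- calibration(name): a dict with "mtx" (3x3 intrinsics, pixels), "world_to_cam" (4x4, takes a point from world to camera coordinates). Camera axes: x right, y down, z forward; pixel columns grow to the right and rows downward; lengths in m; the calibration is good to about 2 mm. A picture is of the moment at which its call begins. calibration takes no time and is no camera call.
- sign_off(): hands the job in, once; it reports no verdict.
The state is a dict: "clock": time; "qpos": joint angles; "qd": joint speeds; "effort": joint torques, N m; "position": TCP position; "ee_rot": TCP orientation; "contact_force": force on the tool from outside, world axes, zero at the start; "moment": the same for the moment, N m; "width": finger opening in m.
Only numpy, scipy, OpenCV 4.12 (cv2) and the standard library are available. Lean on these libraries where they do the work, as an engineer would, in place of code of your own. Each camera call takes 0.05 s, during which the arm holds its last target.

## Working session

There is one attempt and no reset: what is moved stays moved. The work goes in short steps, Python scripts to look and compute and a tool call to move; the robot and the scene stay as the last step left them, time stands still between calls to the robot, and variables do not carry over. Pictures are saved under pics/ and viewed, and the job is handed in when it is done.

Besides the shell and the picture viewer there is one more tool, called after "Emit:" as a command line: name --argument value ..., lists and objects as JSON in quotes. drive_tool: Moves the arm, as the interface text tells. Its arguments: {"type":"object","properties":{"targets":{"type":"array"},"grip_force":{"type":"number"}},"required":["targets"]}

```bash
mkdir -p pics
python3 - <<'E'
from rig import *
import cv2
for n in ("top","side"):
    im=get_image(n); cv2.imwrite(f"pics/{n}0.png",im[:,:,::-1])
    print(n,calibration(n))
print(get_state())
E
```

```text
top {'mtx': array([[368.68449246,   0.        , 257.63949592],
       [  0.        , 368.68449246, 195.25715885],
       [  0.        ,   0.        ,   1.        ]]), 'world_to_cam': array([[ 1.00678954e-03, -9.99992144e-01,  3.83381929e-03,
         2.76876393e-02],
       [-9.74875846e-01, -1.83545936e-03, -2.22741364e-01,
         5.97568574e-01],
       [ 2.22746650e-01, -3.51324415e-03, -9.74870036e-01,
         1.01635081e+00],
       [ 0.00000000e+00,  0.00000000e+00,  0.00000000e+00,
         1.00000000e+00]])}
side {'mtx': array([[445.21145616,   0.        , 257.01077806],
       [  0.        , 445.21145616, 191.62474117],
       [  0.        ,   0.        ,   1.        ]]), 'world_to_cam': array([[ 0.93479799, -0.35510884,  0.0071015 , -0.56603793],
       [-0.13677169, -0.37834975, -0.91550258,  0.1673819 ],
       [ 0.32778991,  0.85483869, -0.40224942,  0.89946939],
       [ 0.        ,  0.        ,  0.        ,  1.        ]])}
{'clock': 0.1, 'qpos': array([ 1.17200160e+00,  2.76541219e-01,  1.50601779e+00,  2.60765742e-05,
        1.36072924e+00, -1.20991746e-01]), 'qd': array([ 1.42076436e-03, -7.25602939e-04, -2.32335974e-03,  7.21703449e-04,
       -4.81134932e-04, -9.36274078e-05]), 'effort': array([ 2.34574676e-03, -4.17701375e+01, -2.46405065e+01, -3.87772673e-05,
        5.62395144e-03,  4.86076510e-05]), 'position': array([0.1574921 , 0.55250724, 0.23051634]), 'ee_rot': array([-2.30186868e-04,  1.38457921e-01,  9.90367954e-01, -8.16053336e-04]), 'contact_force': array([ 0.34379576, -0.01849675, -0.73641676]), 'moment': array([-0.05143007,  0.02838651,  0.03164038]), 'width': 0.08535657866204394}
```

View pics/top0.png

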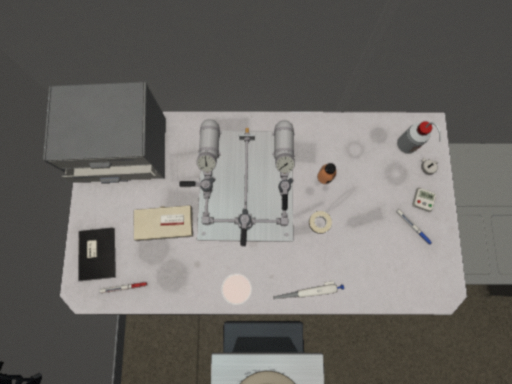

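View pics/side0.png

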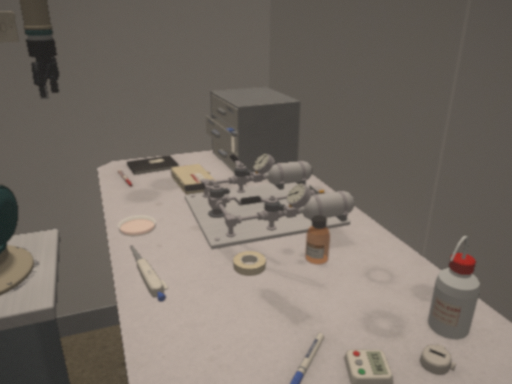

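Run:
```python
import cv2
im=cv2.imread("pics/top0.png")
cv2.imwrite("pics/top0z.png",cv2.resize(im[130:330,170:430],None,fx=3,fy=3,interpolation=cv2.INTER_CUBIC))
```

```text
(no output)
```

View pics/top0z.png

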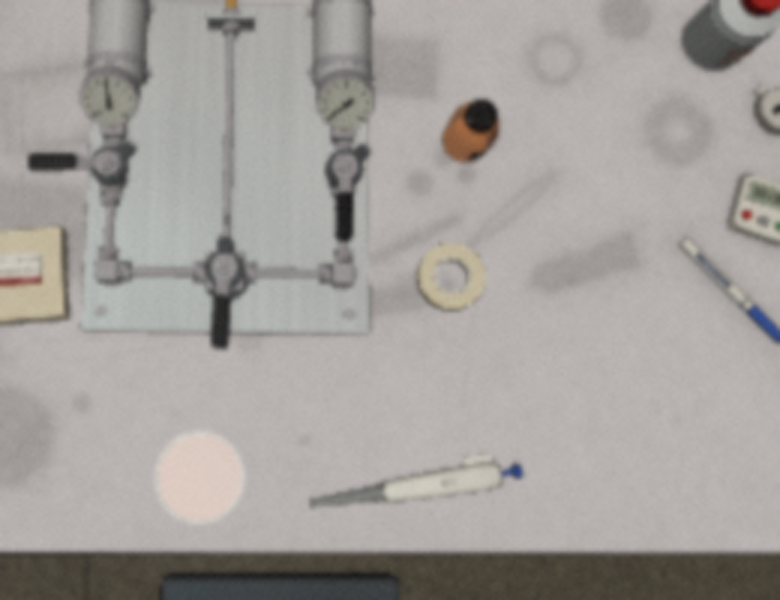

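```bash
cat > h.py <<'E'
import numpy as np
from rig import *
def ray(n,u,v,z):
    c=calibration(n);M=c["world_to_cam"];K=c["mtx"]
    d=M[:3,:3].T@np.linalg.solve(K,[u,v,1.]);o=-M[:3,:3].T@M[:3,3]
    return o+d*(z-o[2])/d[2]
def proj(n,p):
    c=calibration(n);q=c["world_to_cam"]@np.append(p,1);q=c["mtx"]@q[:3];return q[:2]/q[2]
E
python3 - <<'E'
from h import *
from scipy.spatial.transform import Rotation as R
Z=lambda a,b,z:ray("top",170+a/3,130+b/3,z).round(4)
for k,a in dict(v2tip=(29,161,.098),v2in=(77,161,.098),v1in=(345,192,.098),v1tip=(345,241,.098),stip=(220,348,.098),sin=(222,296,.098),FL=(80,331,.018),FR=(371,332,.018),hub2=(110,163,.09),hub1=(344,166,.09),hubs=(224,271,.09)).items(): print(k,Z(*a))
s=get_state();print(R.from_quat(np.roll(s["ee_rot"],-1)).as_matrix().round(3))
E
```

```text
v2tip [0.6243 0.2527 0.098 ]
v2in [0.6243 0.2067 0.098 ]
v1in [ 0.5944 -0.0495  0.098 ]
v1tip [ 0.5469 -0.0488  0.098 ]
stip [0.4464 0.0681 0.098 ]
sin [0.4946 0.0667 0.098 ]
FL [0.4702 0.2106 0.018 ]
FR [ 0.4696 -0.0796  0.018 ]
hub2 [0.6245 0.1762 0.09  ]
hub1 [ 0.622  -0.0496  0.09  ]
hubs [0.5194 0.0653 0.09  ]
[[-0.962  0.274 -0.001]
 [ 0.274  0.962 -0.002]
 [ 0.    -0.002 -1.   ]]
```

Run:
```python
from h import *
import cv2
for p in [(165,180),(165,160),(157,115)]: print(p,ray("top",*p,0).round(3))
for z in (.15,.2,.25): print(z,ray("top",152,145,z).round(3),ray("top",147,85,z).round(3))
im=cv2.imread("pics/top0.png")
cv2.imwrite("pics/c.png",cv2.resize(im[70:250,30:250],None,fx=3,fy=3))
im=cv2.imread("pics/side0.png")
cv2.imwrite("pics/d.png",cv2.resize(im[70:270,130:370],None,fx=3,fy=3))
```

```text
(165, 180) [0.662 0.32  0.   ]
(165, 160) [0.728 0.324 0.   ]
(157, 115) [0.883 0.359 0.   ]
0.15 [0.722 0.324 0.15 ] [0.907 0.351 0.15 ]
0.2 [0.703 0.309 0.2  ] [0.878 0.334 0.2  ]
0.25 [0.685 0.294 0.25 ] [0.85  0.318 0.25 ]
```

View pics/c.png

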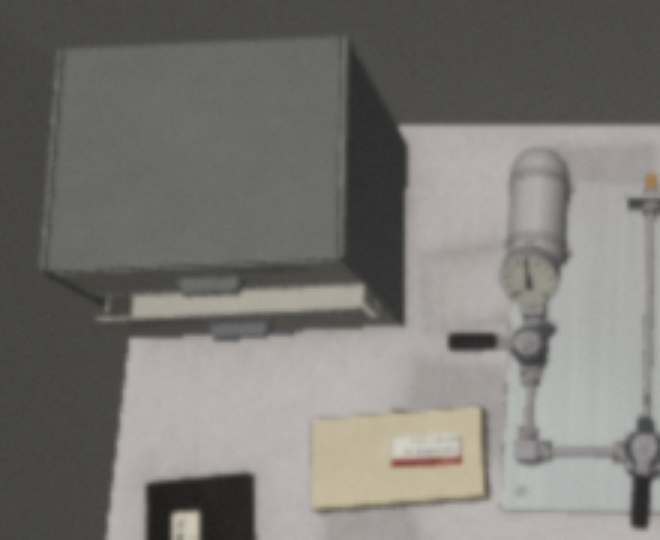

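View pics/d.png

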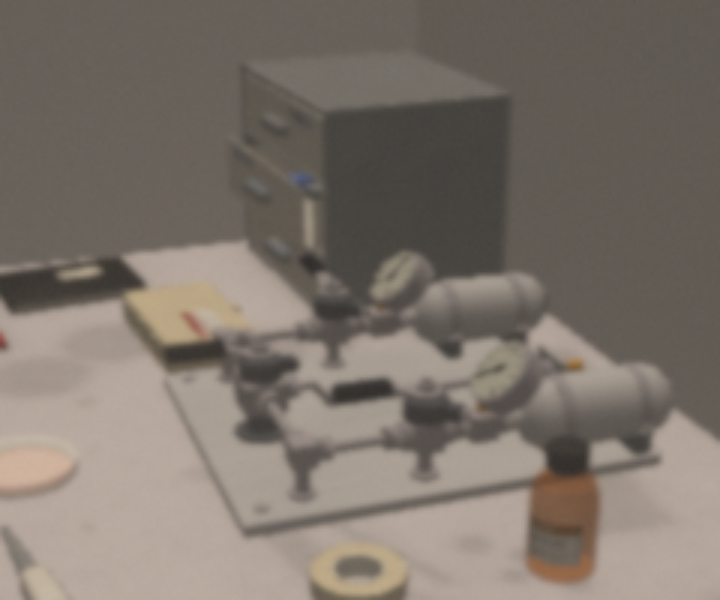

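Emit:
drive_tool --targets '[0,0,-8,0,0,0,0,0,0,-7.9,0,0,0,0,0,0,0,-30,-35,0,0,0,0,0,-30,-35,0,0,0,0,0,-30,-35,0,0,0,0,0,-30,-35,0,0,0,0,0,-30,-35,0,0,0,0,0,-30,-35,0,0,0,0,0,-30,-35,0,0,0,0,0,-30,-35,0,0,0,0,0,-30,-35,0,0,0,0,0,-30,-35,0,0]' --grip_force 30

```text
clock: 1.6
position: [0.4582, 0.2016, 0.231]
ee_rot: [-0.0, 0.0, 1.0, 0.0]
contact_force: [-0.3, 0.8, -0.0]
width: -0.0
```

Emit:
drive_tool --targets '[0,0,0,-40,7,0,0,0,0,0,-40,7,0,0,0,0,0,-40,7,0,0,0,0,0,-40,7,0,0,0,0,0,-37,6,0,0,0,0,0,0,0,40,0,0,0,0,0,0,40,0,0,0,0,0,0,0,0]'

```text
clock: 2.6
position: [0.6518, 0.2361, 0.1469]
ee_rot: [-0.005, 0.0, 1.0, -0.001]
contact_force: [-1.3, 0.0, -0.5]
width: 0.0002
```

```bash
cat > look.py <<'E'
import sys,cv2,numpy as np
from h import *
n=sys.argv[1]
t=get_image("top")[130:290,150:350,::-1];s=get_image("side")[120:280,170:370,::-1]
cv2.imwrite(f"pics/{n}.png",np.hstack([cv2.resize(a,None,fx=2,fy=2.5,interpolation=cv2.INTER_CUBIC) if 0 else cv2.resize(a,(400,320),interpolation=cv2.INTER_CUBIC) for a in (t,s)]))
st=get_state();print(st["position"],st["contact_force"])
E
python3 look.py a1
```

```text
[0.65494557 0.23696692 0.15183037] [ 0.06584367 -0.14794962  1.05400639]
```

View pics/a1.png

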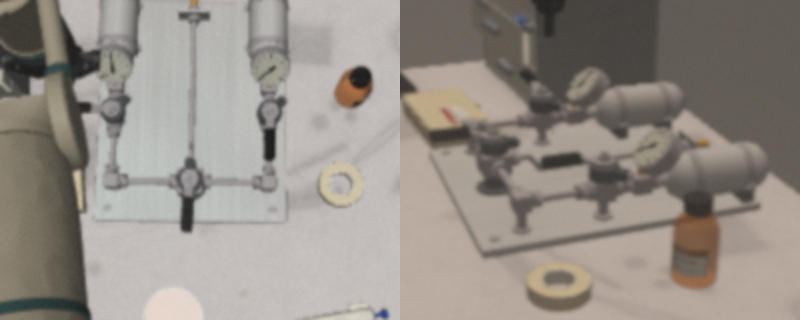

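Emit:
drive_tool --targets '[0,0,0,0,0,22,0,0,0,0,0,0,22,0,0,0,0,0,0,20,0,0,0,0,0,0,0,0]'

```text
clock: 3.2
position: [0.6548, 0.2369, 0.0881]
ee_rot: [0.0, 0.0, 1.0, 0.0]
contact_force: [1.1, 0.4, -0.5]
width: -0.0
```

```bash
python3 look.py a2
```

```text
[0.65594758 0.23723174 0.08958366] [-0.77133872  0.84441732  1.18317896]
```

View pics/a2.png

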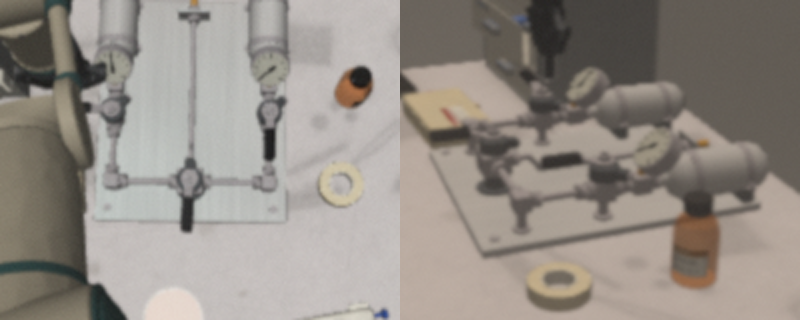

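Emit:
drive_tool --targets '[0,0,0,8,0,0,0,0,0,0,10,1,0,0,0,0,0,10,1,0,0,0,0,0,10,1,0,0,0,0,0,10,-3,0,0,0,0,0,10,-4,0,0,0,0,0,10,-5,0,0]'

```text
clock: 4.18
position: [0.5846, 0.2277, 0.0873]
ee_rot: [-0.001, 0.0, 1.0, -0.0]
contact_force: [-0.7, -0.3, 0.0]
width: 0.0003
```

Emit:
drive_tool --targets '[0,0,0,8,-8,0,0,0,0,0,7,-8,0,0,0,0,0,0,-6,0,0,0,0,0,0,0,0,0]'

```text
clock: 4.68
position: [0.572, 0.2053, 0.0874]
ee_rot: [0.0, 0.001, 1.0, 0.0]
contact_force: [0.6, 0.0, 0.7]
width: -0.0
```

```bash
python3 look.py a3
```

```text
[0.57208712 0.20583526 0.08732531] [-0.4642863  -0.16474188 -0.51391522]
```

View pics/a3.png

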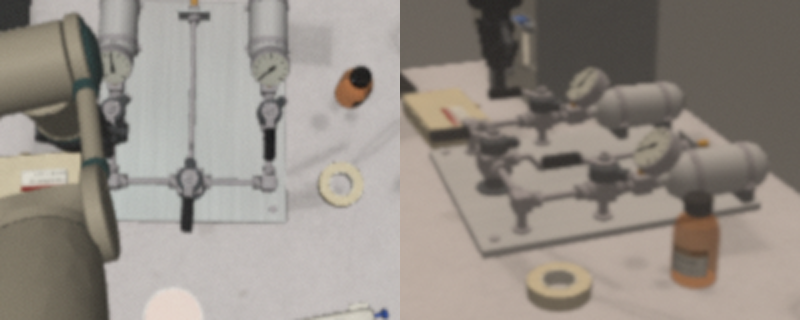

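Emit:
drive_tool --targets '[0,0,0,0,-3,0,0,0,0,0,0,0,0,0]'

```text
clock: 5.03
position: [0.5717, 0.2028, 0.0872]
ee_rot: [0.0, 0.0, 1.0, 0.0]
contact_force: [-0.6, -0.1, 0.1]
width: 0.0001
```

Emit:
drive_tool --targets '[0,0,0,0,-3,0,0,0,0,0,0,0,0,0]'

```text
clock: 5.28
position: [0.5717, 0.2019, 0.0873]
ee_rot: [0.0, 0.001, 1.0, 0.002]
contact_force: [-0.6, 5.6, -1.4]
width: 0.0003
```

Emit:
drive_tool --targets '[0,0,0,0,10,0,0,0,0,0,0,0,-35,0,0,0,0,0,0,-40,0,0,0,0,0,-50,0,0,0,0,0,0,-50,0,0,0,0,0,0,-50,0,0,0,0,0,0,-50,0,0,0,0,0,0,-50,0,0,0,0,0,0,-45,0,0,0,0,0,0,0,0,0,0,0,0,0,0,0,0]'

```text
clock: 6.65
position: [0.5714, -0.0847, 0.1622]
ee_rot: [-0.0, 0.0, 1.0, 0.0]
contact_force: [-0.3, -0.0, -0.6]
width: -0.0003
```

```bash
python3 look.py a4
```

```text
[ 0.57137688 -0.08390572  0.16225096] [-0.62041313 -0.00105213 -0.49994283]
```

View pics/a4.png

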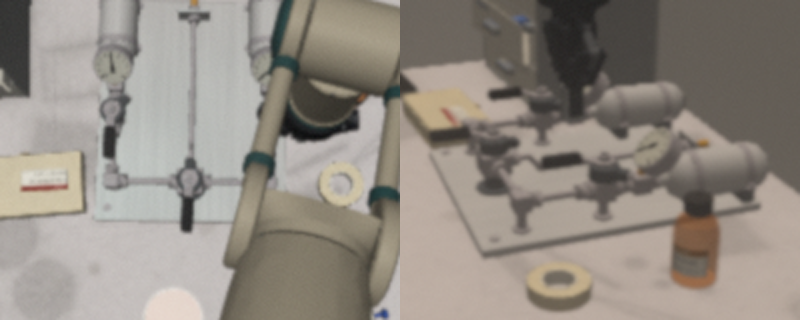

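Run:
```python
from h import *
import cv2
im=get_image("top")[:,:,::-1]
cv2.imwrite("pics/a5.png",cv2.resize(im[165:225,180:240],None,fx=10,fy=10,interpolation=cv2.INTER_CUBIC))
for a in (90,85,80,70):
    a=np.radians(a)
    for r in (.0,.028,.075):
        p=proj("top",[0.625-r*np.sin(a),0.18+r*np.cos(a),.098]);print(((p-[180,165])*10+5).round(),end=" ")
    print()
```

```text
[255. 190.] [252. 284.] [246. 446.] 
[255. 190.] [243. 284.] [223. 445.] 
[255. 190.] [235. 283.] [200. 442.] 
[255. 190.] [218. 279.] [156. 430.]
```

View pics/a5.png

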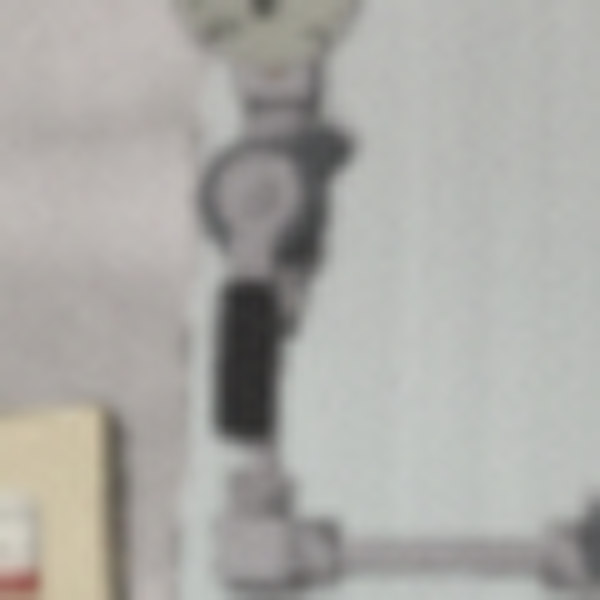

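Emit:
drive_tool --targets '[0,0,0,0,0,25,0,0,0,0,0,0,25,0,0,0,0,0,0,24,0,0,0,0,0,0,0,0]'

```text
clock: 7.3
position: [0.57, -0.0836, 0.0867]
ee_rot: [-0.002, -0.001, 1.0, 0.001]
contact_force: [-0.4, -0.7, 1.0]
width: -0.0001
```

Emit:
drive_tool --targets '[0,0,0,0,10,0,0,0,0,0,3,10,0,0,0,0,0,3,10,0,0,0,0,0,1,10,0,0,0,0,0,-3,10,0,0,0,0,0,-4,10,0,0,0,0,0,-5,10,0,0,0,0,0,-8,7,0,0,0,0,0,-8,6,0,0,0,0,0,-8,5,0,0,0,0,0,0,0,0,0]'

```text
clock: 8.68
position: [0.6014, 0.0031, 0.0881]
ee_rot: [0.0, -0.0, 1.0, 0.0]
contact_force: [0.6, 0.3, -0.5]
width: -0.0001
```

```bash
python3 look.py a6
```

```text
[0.60036094 0.00277809 0.0880442 ] [ 0.56447675  0.10513547 -0.21382439]
```

View pics/a6.png

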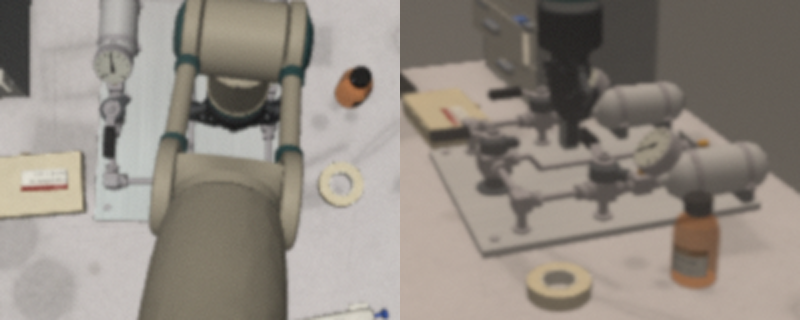

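Lever 1 has swung to +y in the side view (585,138). Probe to the stop in +x.

Emit:
drive_tool --targets '[0,0,0,-3,0,0,0,0,0,0,0,0,0,0]'

```text
clock: 9.02
position: [0.6036, 0.0026, 0.0883]
ee_rot: [0.0, 0.0, 1.0, 0.0]
contact_force: [0.0, -0.2, 0.2]
width: -0.0001
```

Emit:
drive_tool --targets '[0,0,0,-3,0,0,0,0,0,0,0,0,0,0]'

```text
clock: 9.28
position: [0.6048, 0.0028, 0.0881]
ee_rot: [-0.002, 0.0, 1.0, 0.0]
contact_force: [-6.0, 0.2, 3.4]
width: 0.0004
```

Emit:
drive_tool --targets '[0,0,0,10,0,0,0,0,0,0,0,0,-40,0,0,0,0,0,0,-40,0,0,0,0,40,-20,0,0,0,0,0,40,-20,0,0,0,0,0,40,-20,0,0,0,0,0,40,-20,0,0,0,0,0,40,-20,0,0,0,0,0,40,-20,0,0,0,0,0,0,0,0,0]'

```text
clock: 10.52
position: [0.3544, -0.1176, 0.1683]
ee_rot: [0.0, 0.002, 1.0, -0.0]
contact_force: [0.3, 0.3, 0.2]
width: 0.0003
```

```bash
python3 look.py a7
```

```text
[ 0.35726737 -0.11746177  0.16873385] [0.41957159 0.32330468 0.0684211 ]
```

View pics/a7.png

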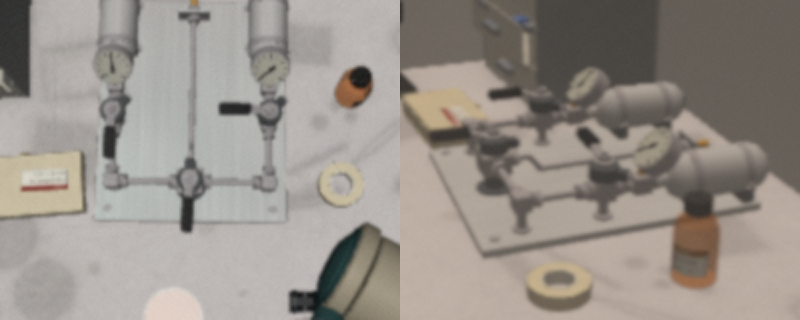

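Emit:
drive_tool --targets '[0,0,0,-28,37,0,0,0,0,0,-28,37,0,0,0,0,0,-28,37,0,0,0,0,0,-28,37,0,0,0,0,0,0,0,0,0,0,0,0,0,0,27,0,0,0,0,0,0,27,0,0,0,0,0,0,26,0,0,0,0,0,0,0,0]'

```text
clock: 11.75
position: [0.467, 0.031, 0.0867]
ee_rot: [-0.002, 0.0, 1.0, 0.0]
contact_force: [1.1, 0.2, -0.3]
width: -0.0001
```

```bash
python3 look.py a8
```

```text
[0.46910592 0.03080104 0.08871265] [0.22716373 0.97531711 0.82362414]
```

View pics/a8.png

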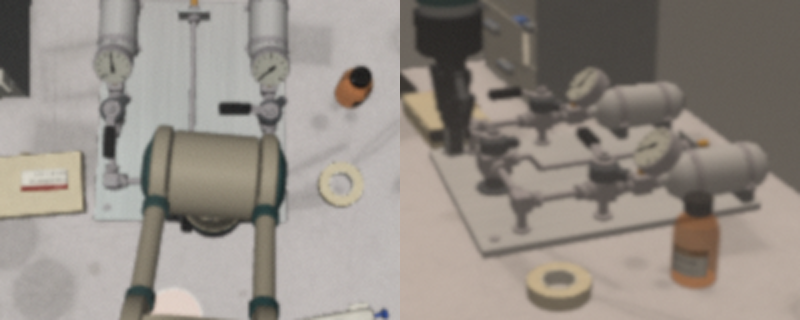

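Emit:
drive_tool --targets '[0,0,0,0,10,0,0,0,0,0,3,10,0,0,0,0,0,3,10,0,0,0,0,0,1,10,0,0,0,0,0,-3,10,0,0,0,0,0,-4,10,0,0,0,0,0,-5,10,0,0,0,0,0,-8,7,0,0,0,0,0,-8,6,0,0,0,0,0,-8,5,0,0,0,0,0,0,0,0,0]'

```text
clock: 13.22
position: [0.4985, 0.1192, 0.0882]
ee_rot: [0.0, 0.0, 1.0, 0.0]
contact_force: [-0.9, 0.3, 0.2]
width: -0.0001
```

Emit:
drive_tool --targets '[0,0,0,-3,0,0,0,0,0,0,0,0,0,0]'

```text
clock: 13.48
position: [0.5006, 0.1187, 0.0883]
ee_rot: [-0.0, 0.0, 1.0, 0.0]
contact_force: [-0.3, 0.4, -0.5]
width: 0.0001
```

Emit:
drive_tool --targets '[0,0,0,-3,0,0,0,0,0,0,0,0,0,0]'

```text
clock: 13.72
position: [0.5038, 0.1188, 0.0884]
ee_rot: [0.0, 0.0, 1.0, 0.0]
contact_force: [-0.3, -0.2, -0.2]
width: -0.0001
```

Emit:
drive_tool --targets '[0,0,0,-3,0,0,0,0,0,0,0,0,0,0]'

```text
clock: 13.98
position: [0.5061, 0.119, 0.0882]
ee_rot: [-0.001, 0.0, 1.0, 0.0]
contact_force: [-1.0, 0.2, 0.4]
width: -0.0002
```

Emit:
drive_tool --targets '[0,0,0,12,0,0,0,0,0,0,0,0,-40,0,0,0,0,0,0,-40,0,0,0,0,35,-40,0,0,0,0,0,35,-40,0,0,0,0,0,35,-40,0,0,0,0,0,35,-40,0,0,0,0,0,0,-40,0,0,0,0,0,0,-40,0,0,0,0,0,0,0,0,0,0,0,0,0,0,0,0]'

```text
clock: 15.35
position: [0.3538, -0.1203, 0.1681]
ee_rot: [-0.0, 0.0, 1.0, 0.001]
contact_force: [-0.2, 0.2, -1.6]
width: -0.0001
```

```bash
python3 look.py a9
python3 - <<'E'
from h import *
import cv2
im=get_image("top")[:,:,::-1]
cv2.imwrite("pics/a9b.png",cv2.resize(im[165:245,190:300],None,fx=7,fy=7,interpolation=cv2.INTER_CUBIC))
for a in (0,5,8,12):
    a=np.radians(a)
    for r in (.0,.028,.078):
        p=proj("top",[0.525-r*np.sin(a),0.065+r*np.cos(a),.098]);print(((p-[190,165])*7+3).round(),end=" ")
    print()
E
```

```text
[ 0.35408362 -0.11989291  0.16811722] [0.9488679  0.19770372 0.17588195]
[386. 374.] [316. 373.] [192. 373.] 
[386. 374.] [316. 379.] [192. 390.] 
[386. 374.] [317. 383.] [193. 400.] 
[386. 374.] [318. 388.] [195. 413.]
```

View pics/a9.png

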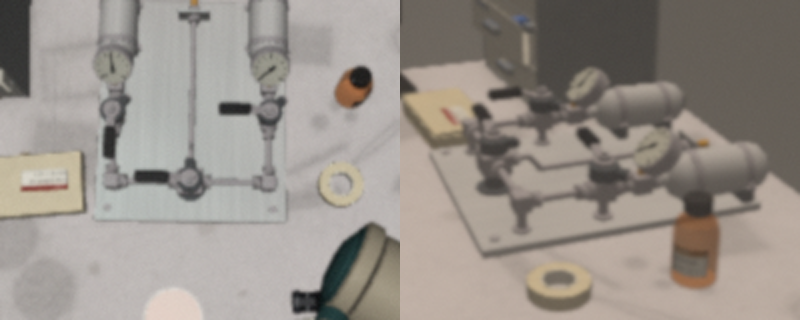

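View pics/a9b.png

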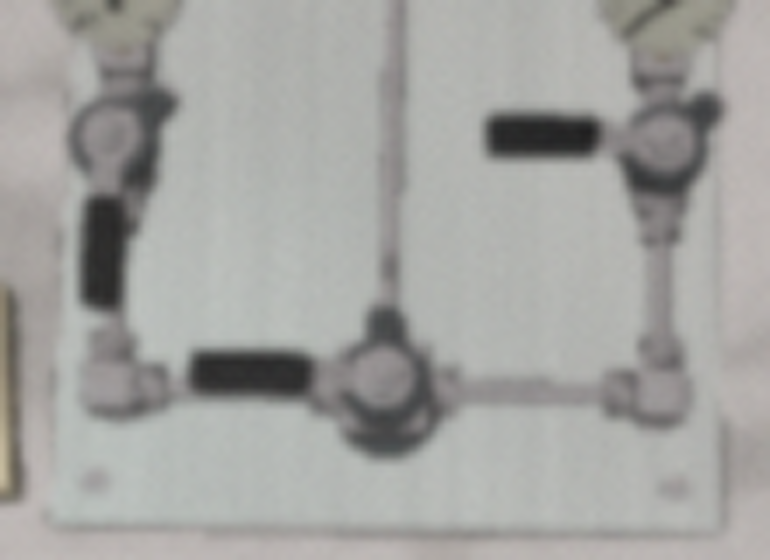

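```bash
python3 -c "
from rig import *
print(sign_off())"
```

```text
the job is handed in; nothing more can be done
None
```

The job is done and handed in at about 15.5 s of the 53 s allowed; sign-off gave no verdict. The right cylinder was the empty one.

- **Order of moves:** I pushed the levers with the closed fingers. The left (full) valve went on first, then the right (empty) valve off. After a picture confirmed both, I swung the selector fully to the left.
- **Valves:** I pressed both levers lightly against their end stops and felt about 6 N. The last top picture shows the left lever along its pipe and the right lever across its pipe.
- **Selector:** It is pointing to the left bank, within about 1–2 degrees of where the fully-over position projects in the picture. I felt no clear force at its stop (about 1 N), so this rests on the picture.
- **Surroundings:** The bottle, tape roll and box look to be where they were, judged by eye in the pictures. The arm is parked clear of everything, with the contact force near zero.

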